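# Bring the milk jug round to the front of the revolving coffee tray

### The job

At the coffee counter, turn the revolving flower-shaped wooden tray by pushing its rim with the fingertips until the steel milk jug (the one with the handle) stands at the front, squarely behind the middle of the steel drip tray over which guests fill their cups. Push gently, without gripping, and touch none of the things standing on the tray: they ride round upright in their places. Leave the tray at rest and all the crockery around it where it is.

Things in the scene. Friction and masses are not known exactly. Their poses are not given: they have to be found in the camera images.
- station: Fixed stand: flat steel base 410 x 200 x 8 mm carrying the revolving tray's bearing, with a steel drip tray (bar grille, 104 x 150 mm) at its front end. Origin: on the counter under the axle. Its x axis runs from there to the middle of the drip tray, 232 mm ahead: the front, away from the robot (within 0.4 rad of world x); z up. Its place and yaw differ from run to run.
- hub (a point): On the tray's axle, level with its upper face, 71 mm above the counter. The tray is a wooden board 16 mm thick shaped like a flower: five equal round petals of 62 mm radius, 72 degrees apart, their centres 105 mm and tips 167 mm from the axle. The hollows of the rim between them reach in to 130 mm from the axle and are about 56 mm wide at 140 mm. It is 47 mm clear of the steel base.
- tray (a joint): How far the tray has turned since the start, rad, anticlockwise from above, no end stops; it starts with the jug 0.6 rad or more away from the front. About 1 N at the rim turns it; let go, it runs on a few degrees at most. A fingertip lowered into a hollow of the rim and moved round the axle pushes the next petal before it. A wire rail 6 mm inside the petals' edge tops out 14 mm above the board.
- jug_mid (a point): The milk jug: bellied steel jug with a loop handle and a small spout opposite, 62 mm across, 76 mm high, 210 to 420 g, the only one on the tray with a handle. It stands loose on the middle of a petal, 70 mm from the axle, handle outwards (reaching to 123 mm from the axle). Point: on its centre line, 38 mm above its foot.
- bowl_mid (a point): Low steel sugar bowl with a ball-knobbed lid and no handle, 60 mm across, 69 mm high with knob, loose on another petal, 70 mm from the axle. Point: on its centre line, 30 mm above its foot.
- pourer_mid (a point): Glass sugar pourer with a conical steel top, 58 mm across, about 90 mm high, loose on another petal. Point: on its centre line, 40 mm above its foot.
- stirrers_mid (a point): White ceramic pot with wooden stirrers, 58 mm across, about 92 mm high with the sticks, loose on another petal. Point: on its centre line, 27 mm above its foot.
- jar_mid (a point): Honey jar, amber with a white lid, 57 mm across, 63 mm high, loose on another petal. Point: on its centre line, 31 mm above its foot.
- saucers: Stack of seven white saucers, 140 mm across, 68 mm high, on the counter to the left. Origin: middle of its underside.
- upcup0: White coffee cup upside down on the counter to the right, 82 mm across, 60 mm high. Origin: middle of its mouth, on the counter.
- upcup1: White coffee cup upside down on the counter to the right, 82 mm across, 60 mm high. Origin: middle of its mouth, on the counter.
- upcup2: White coffee cup upside down on the counter to the right, 82 mm across, 60 mm high. Origin: middle of its mouth, on the counter.
Mind the look-alikes: they are no part of the job. What is shaped like the part that bears jug_mid but purple or turquoise is not meant.

How it is judged:
By the outcome, as a careful person would: the job done as asked, in the order asked, and still so for the second after the job is handed in, with the robot touching nothing.
It also fails if it takes over 56 s, if anything falls off the work surface, if the arm or the gripper's body presses on something with over 40 N, if the wrist force passes 120 N, or if a joint passes its speed limit or range.

### The arm

A 6-joint arm with a two-finger parallel gripper is mounted at the origin on the work surface. World frame = base frame: x ahead of the robot, y to its left, z up, the work surface at z = 0. Lengths are in m, angles in rad, forces in N, time in s.
With the tool pointing down it reaches from about 0.35 to 0.775 m from the base axis. Payload 7.3 kg.
Tool frame: the origin (TCP) lies midway between the tips of the shut fingers; the grasp point (between the pads) lies robot.grasp_offset behind it (robot.grasp_offset is the distance from the TCP to the grasp point, in m); z points along the fingers, x is the direction in which the jaws open and shut, and the axes are right-handed (so a half turn about z gives the same grasp; the last joint's range is limited). The gripper opens to 92 mm and grips with 3 to 60 N. Pads are 19 mm wide; open, the fingers measure 130 mm over their backs; the gripper's body (75 mm by 190 mm) begins 47 mm behind the grasp point.
Start: joints at [1.079, 0.342, 1.524, -0, 1.275, -0.146], TCP at [0.178, 0.494, 0.227] pointing down, gripper open.
Joint ranges: [-2.53, 2.53], [-0.77, 2.02], [0.04, 2.7], [-1, 4.14], [0.28, 2.66], [-3.11, 3.11]. Speed limits (rad/s): [2.57, 2.57, 3.14, 3.14, 3.14, 3.14].

### API

Orientations are given as [roll, pitch, yaw] about the fixed x, y, z axes, in that order (R = Rz(yaw) Ry(pitch) Rx(roll)).
In Python, from cell import robot gives the robot as it stands. The module is installed in compiled form; this text tells all that it offers.
- The arm moves only by the tool move_arm, never from a script. Its argument "increments" is a list of rows, each a list of 7 numbers: the finger opening in mm, from 0 to 91.8, then the shift along the tool's x, y, z in mm, then the turn, a rotation vector about the tool's x, y, z in rad. A call has 1 to 12 rows; each row shifts and turns the pose as measured when the row begins, along the tool's axes as they then stand; what a row does not reach is not made up. A row lasts 1/8 s, in which the tool goes at most 62.5 mm and 10.7 degrees, less where a joint would pass 70% of its speed; a pose out of reach is approached as far as the arm can. A call is refused whole if a number of a shift passes 62.5 or a number of a turn 0.188, either way. A call with a gripper value outside its range is refused whole. The fingers move at their own pace and stop on an object; "newtons" is the grip in N (left out, the last holds). Time passes only in rows, so rows that do not move let the fingers close. It gives the time, the measured TCP pose, the force and the opening at its end, in the units of the state.
- robot.observe(): the state, without advancing time (a new reading comes with each control period).
- robot.read_camera(name): name is "scene" or "top"; returns a dict with "img" (384x512x3 uint8, red, green, blue), "fx", "fy", "cx", "cy" (pixels), "T" (4x4, takes a point from camera to world coordinates). Camera axes: x right, y down, z forward; pixel columns grow to the right and rows downward; lengths in m; the calibration is good to about 2 mm. A picture is of the moment at which its call begins. There is no depth.
- robot.hand_in(): hands the job in, once; it reports no verdict.
Trained networks look in the newest picture that a camera, given by its name, has taken for a name from the list of things; names that differ only in an ending like _2 or _b are one class to them, and where a whole thing is asked for, a point or a joint stands for the part that bears it (a point fixed in the world has none). Each returns a list of dicts, best first, with "conf" (0 to 1); they miss things now and then, are a little off and sometimes report something else, mostly with a low value. They report only what shows in the picture. A call takes as long as a camera call. They do not tell look-alikes from the thing itself.
- robot.look_for(thing, camera): "rect" ([left, top, width, height] in pixels, round what is visible of it).
The state is a dict: "time": time; "qpos": joint angles; "qvel": joint speeds; "joint_efforts": joint torques, N m; "tool_pos": TCP position; "tool_rot": TCP orientation; "contact_force": force on the tool from outside, world axes, zero at the start; "torque": the same for the moment, N m; "opening": finger opening in m.
Only numpy, scipy, OpenCV 4.12 (cv2) and the standard library are available. Lean on these libraries where they do the work, as an engineer would, in place of code of your own. Each camera call takes 0.05 s, during which the arm holds its last target.

## Working session

There is one attempt and no reset: what is moved stays moved. The work goes in short steps, Python scripts to look and compute and a tool call to move; the robot and the scene stay as the last step left them, time stands still between calls to the robot, and variables do not carry over. Pictures are saved under pics/ and viewed, and the job is handed in when it is done.

Besides the shell and the picture viewer there is one more tool, called after "Emit:" as name(argument=value, ...) on one line, values as JSON. move_arm: Moves the arm, as the interface text tells. Its arguments: {"type":"object","properties":{"increments":{"type":"array"},"newtons":{"type":"number"}},"required":["increments"]}

```bash
mkdir -p pics; cat > h.py <<'E'
import numpy as np, cv2
from cell import robot
def cam(n,save=None):
    c=robot.read_camera(n)
    if save: cv2.imwrite('pics/'+save+'.png',cv2.cvtColor(c['img'],cv2.COLOR_RGB2BGR))
    return c
def ray(c,u,v,z):
    T=np.array(c['T']);d=T[:3,:3]@np.array([(u-c['cx'])/c['fx'],(v-c['cy'])/c['fy'],1]);o=T[:3,3]
    return o+d*(z-o[2])/d[2]
def proj(c,p):
    T=np.array(c['T']);q=T[:3,:3].T@(np.array(p)-T[:3,3])
    return np.array([c['fx']*q[0]/q[2]+c['cx'],c['fy']*q[1]/q[2]+c['cy']])
E
python3 - <<'E'
from h import *
s=robot.observe();print({k:np.round(v,3).tolist() for k,v in s.items()})
for n in('top','scene'):
    c=cam(n,n+'0');print(n,np.round(c['T'],3).tolist(),c['fx'],c['cx'],c['cy'])
    for t in('station','hub','jug_mid','bowl_mid','pourer_mid','stirrers_mid','jar_mid','saucers','upcup0'):
        print(t,[(np.round(r['rect']).tolist(),round(r['conf'],2)) for r in robot.look_for(t,n)[:4]])
E
```

```text
{'time': 0.0, 'qpos': [1.079, 0.343, 1.525, 0.0, 1.275, -0.146], 'qvel': [0.0, 0.001, -0.0, 0.002, 0.001, 0.002], 'joint_efforts': [0.001, -43.124, -24.422, 0.072, 0.056, -0.0], 'tool_pos': [0.178, 0.494, 0.226], 'tool_rot': [-3.141, 0.001, 1.225], 'contact_force': [0.279, -0.746, -0.594], 'torque': [-0.008, 0.07, 0.015], 'opening': 0.092}
top [[-0.025, -0.997, 0.078, 0.405], [-1.0, 0.023, -0.021, -0.006], [0.019, -0.078, -0.997, 1.586], [0.0, 0.0, 0.0, 1.0]] 445.2819244194664 260.2167706169036 192.35441295897365
station [([184.0, 92.0, 93.0, 122.0], 0.62)]
hub [([195.0, 124.0, 90.0, 94.0], 0.79)]
jug_mid [([156.0, 236.0, 23.0, 29.0], 0.78), ([144.0, 206.0, 23.0, 22.0], 0.74), ([217.0, 240.0, 20.0, 21.0], 0.61), ([211.0, 174.0, 20.0, 18.0], 0.54)]
bowl_mid [([235.0, 182.0, 21.0, 13.0], 0.49)]
pourer_mid [([251.0, 159.0, 15.0, 15.0], 0.57)]
stirrers_mid [([360.0, 183.0, 25.0, 21.0], 0.7), ([212.0, 144.0, 21.0, 25.0], 0.53)]
jar_mid [([235.0, 139.0, 17.0, 19.0], 0.72), ([359.0, 184.0, 27.0, 19.0], 0.58)]
saucers [([90.0, 170.0, 44.0, 44.0], 0.71)]
upcup0 [([355.0, 136.0, 26.0, 21.0], 0.88), ([386.0, 155.0, 20.0, 26.0], 0.77)]
scene [[-0.803, 0.452, -0.39, 1.096], [0.597, 0.612, -0.519, 0.797], [0.004, -0.649, -0.761, 1.283], [0.0, 0.0, 0.0, 1.0]] 445.35097123419587 255.37264695093938 192.57769775337655
station [([165.0, 243.0, 82.0, 72.0], 0.66)]
hub [([188.0, 186.0, 98.0, 77.0], 0.67)]
jug_mid [([307.0, 250.0, 34.0, 25.0], 0.96), ([246.0, 209.0, 22.0, 19.0], 0.84), ([297.0, 186.0, 17.0, 26.0], 0.67), ([256.0, 289.0, 21.0, 30.0], 0.64)]
bowl_mid [([239.0, 196.0, 20.0, 16.0], 0.82), ([150.0, 127.0, 18.0, 23.0], 0.7)]
pourer_mid [([217.0, 189.0, 16.0, 24.0], 0.83)]
stirrers_mid [([227.0, 220.0, 20.0, 25.0], 0.75)]
jar_mid [([211.0, 209.0, 14.0, 22.0], 0.55)]
saucers [([314.0, 287.0, 49.0, 51.0], 0.86)]
upcup0 [([178.0, 130.0, 20.0, 24.0], 0.7), ([151.0, 130.0, 17.0, 21.0], 0.7), ([137.0, 152.0, 28.0, 23.0], 0.67)]
```

```bash
python3 - <<'E'
import cv2
a=cv2.imread('pics/top0.png');b=cv2.imread('pics/scene0.png')
cv2.imwrite('pics/t1.png',cv2.resize(a[80:290,90:370],None,fx=2.8,fy=2.8,interpolation=2))
cv2.imwrite('pics/s1.png',cv2.resize(b[110:340,120:380],None,fx=2.6,fy=2.6,interpolation=2))
E
```

```text
(no output)
```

View pics/t1.png

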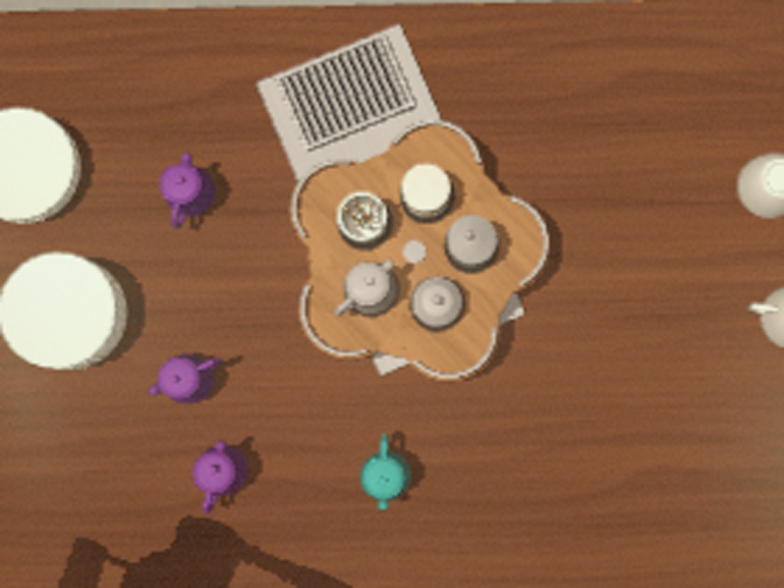

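View pics/s1.png

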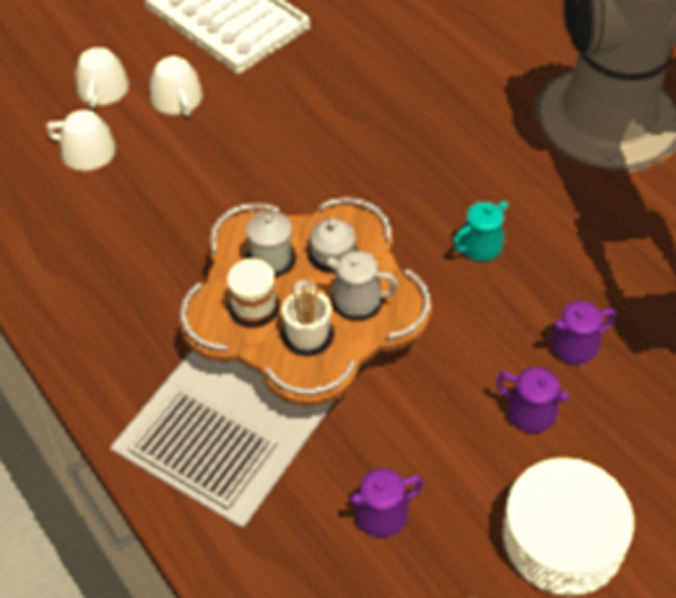

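The jug is the steel one with the handle, at about top (222,182). It could be confused with the purple jugs at (155,146), (155,215) and (167,248), the turquoise one at (228,250), and the handle-less sugar bowl at (246,187). Next I'll zoom in and measure.

```bash
cat > fit.py <<'E'
from h import *
def flower(hx,hy,ph,z,n=200):
    out=[]
    for a in np.linspace(0,2*np.pi,360,endpoint=False):
        # petal lobes: outer boundary of union
        best=0.130
        for k in range(5):
            d=a-ph-k*2*np.pi/5
            s=0.062**2-(0.105*np.sin(d))**2
            if s>0: best=max(best,0.105*np.cos(d)+np.sqrt(s)) if np.cos(d)>0 else best
        out.append([hx+best*np.cos(a),hy+best*np.sin(a),z])
    return np.array(out)
def overlay(c,hx,hy,yaw,ph,name,x0=180,y0=75,w=110,h=150,f=5):
    img=cv2.resize(cv2.cvtColor(c['img'],cv2.COLOR_RGB2BGR)[y0:y0+h,x0:x0+w],None,fx=f,fy=f,interpolation=cv2.INTER_CUBIC)
    raw=img.copy()
    P=lambda pts:np.int32([(proj(c,p)-[x0,y0]+.5)*f for p in pts])
    cv2.polylines(img,[P(flower(hx,hy,ph,.071))],True,(255,0,0),1)
    R=np.array([[np.cos(yaw),-np.sin(yaw)],[np.sin(yaw),np.cos(yaw)]])
    S=lambda pts,z:[np.r_[R@np.array(p)+[hx,hy],z] for p in pts]
    cv2.polylines(img,[P(S([(.18,.075),(.284,.075),(.284,-.075),(.18,-.075)],.012))],True,(0,255,0),1)
    cv2.polylines(img,[P(S([(0,0),(.232,0)],.071))],False,(0,255,255),1)
    for r,z in((.07,.071+.0),(.123,.071+.04)):
        p=P([[hx+r*np.cos(ph),hy+r*np.sin(ph),z]])[0]; cv2.circle(img,tuple(map(int,p)),3,(0,0,255),-1)
    cv2.imwrite('pics/'+name,img); cv2.imwrite('pics/raw_'+name,raw)
E
python3 - <<'E'
from fit import *
c=cam('top')
f=lambda u,v:(90+u/2.8,80+v/2.8)
hub=ray(c,*f(414,251),.071);print('hub',hub)
g=[ray(c,*f(*p),.012) for p in((280,85),(388,37),(414,103),(308,150))]
m=np.mean(g,0);print('drip',m,np.hypot(*(m-hub)[:2]),np.arctan2(*(m-hub)[1::-1]))
j=ray(c,*f(369,282),.071+.07);print('jug',j,np.hypot(*(j-hub)[:2]),np.arctan2(*(j-hub)[1::-1]))
for n,p,z in(('bowl',(437,300),.135),('pour',(470,237),.16),('jar',(426,190),.132),('stir',(364,217),.14)):
    q=ray(c,*f(*p),z)-hub;print(n,np.hypot(*q[:2]),np.arctan2(q[1],q[0]))
yaw=np.arctan2(*(m-hub)[1::-1]);ph=np.arctan2(*(j-hub)[1::-1])
overlay(c,hub[0],hub[1],yaw,ph,'o1.png',h=120)
E
```

```text
hub [0.60317942 0.03654688 0.071     ]
drip [0.81588606 0.11899303 0.012     ] 0.2281260177124418 0.3697755110730114
jug [0.55889758 0.0876031  0.141     ] 0.06758415991500903 2.2852574607678213
bowl 0.07201635893293551 -2.750623104550596
pour 0.06743550707433338 -1.52371047790864
jar 0.06638807161665873 -0.26473932370369185
stir 0.0642744833765232 1.0443644380352075
```

View pics/o1.png

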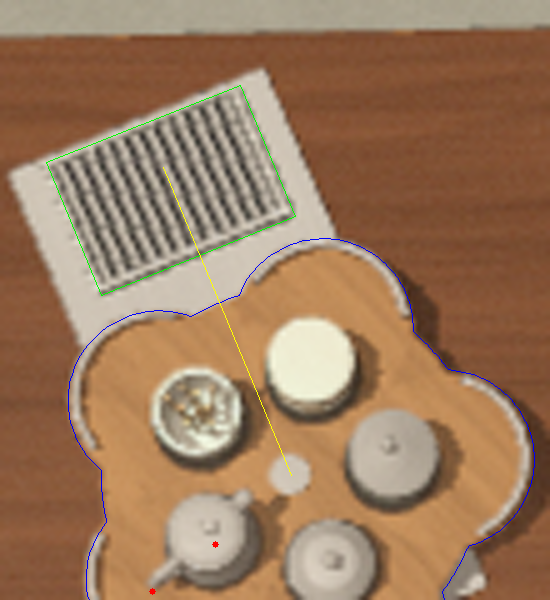

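View pics/raw_o1.png

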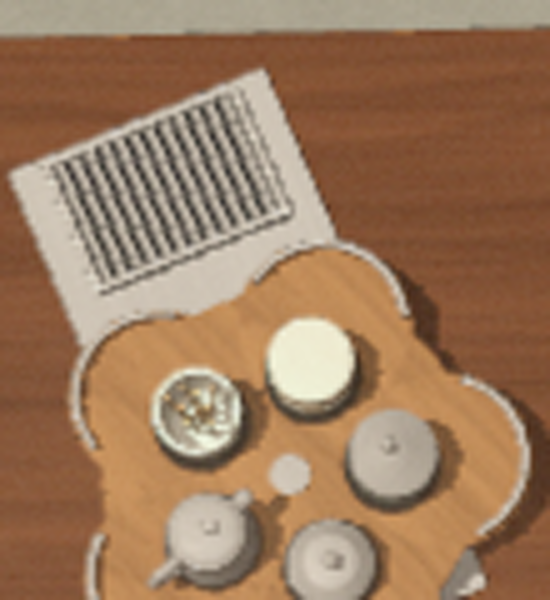

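```bash
python3 - <<'E'
from fit import *
print(robot.grasp_offset)
c=cam('top')
for n,u,v in(('turq',228,250),('p1',155,146),('p2',155,215),('p3',167,248)): print(n,ray(c,u,v,.04).round(3))
E
cat > plan.py <<'E'
# plan(n,target xyz,yaw): prints per-row increments from the present pose
from h import *
from scipy.spatial.transform import Rotation as Ro
def plan(n,tgt,yaw):
    s=robot.observe();p=np.array(s['tool_pos']);R=Ro.from_euler('xyz',s['tool_rot'])
    Rt=Ro.from_euler('xyz',[np.pi,0,yaw])
    w=(R.inv()*Rt).as_rotvec();print('turn/row',(w/n).round(3))
    for i in range(n):
        Ri=R*Ro.from_rotvec(w*i/n);print((Ri.inv().apply((np.array(tgt)-p)/n)*1e3).round(1))
E
python3 - <<'E'
from plan import *
plan(12,[.524,-.092,.22],np.radians(148.5))
E
```

```text
0.0188
turq [0.329 0.077 0.04 ]
p1 [0.697 0.325 0.04 ]
p2 [0.456 0.327 0.04 ]
p3 [0.342 0.286 0.04 ]
turn/row [ 0.     0.    -0.114]
[-36.2  43.7   0.6]
[-40.9  39.3   0.6]
[-45.1  34.4   0.6]
[-48.7  29.    0.6]
[-51.7  23.3   0.6]
[-54.   17.3   0.6]
[-55.6  11.    0.6]
[-56.5   4.6   0.6]
[-56.7  -1.8   0.6]
[-56.1  -8.2   0.6]
[-54.8 -14.6   0.6]
[-52.8 -20.7   0.6]
```

Emit:
move_arm(increments=[[0,-36,44,0,0,0,-0.114],[0,-41,39,0,0,0,-0.114],[0,-45,34,0,0,0,-0.114],[0,-49,29,0,0,0,-0.114],[0,-52,23,0,0,0,-0.114],[0,-54,17,0,0,0,-0.114],[0,-56,11,0,0,0,-0.114],[0,-56,5,0,0,0,-0.114],[0,-57,-2,0,0,0,-0.114],[0,-56,-8,0,0,0,-0.114],[0,-55,-15,0,0,0,-0.114],[0,-53,-21,0,0,0,-0.114]], newtons=10)

```text
time: 2.6
tool_pos: [0.5467, -0.1001, 0.2287]
tool_rot: [3.134, 0.006, 2.645]
contact_force: [-0.2, 0.6, -0.1]
opening: 0.0003
```

```bash
python3 - <<'E'
from plan import *
plan(4,[.524,-.092,.22],np.radians(148.5))
E
```

```text
turn/row [0.002 0.001 0.013]
[ 6.  -1.   2.1]
[ 6.  -1.   2.1]
[ 5.9 -1.1  2.1]
[ 5.9 -1.2  2.2]
```

Emit:
move_arm(increments=[[0,12,-2,4,0,0,0.026],[0,12,-2,4,0,0,0.026],[0,0,0,0,0,0,0]])

```text
time: 2.98
tool_pos: [0.5245, -0.0954, 0.2187]
tool_rot: [3.135, 0.005, 2.587]
contact_force: [-0.0, 0.2, 0.4]
opening: 0.0005
```

```bash
python3 - <<'E'
from plan import *
from fit import *
plan(4,[.524,-.092,.12],np.radians(148.5))
c=cam('top')
overlay(c,.6025,.036,.37,2.275,'o2.png',x0=180,y0=100,w=140,h=120)
E
```

```text
turn/row [ 0.002  0.001 -0.001]
[ 0.7  0.5 24.7]
[ 0.6  0.5 24.7]
[ 0.6  0.6 24.7]
[ 0.6  0.6 24.7]
```

View pics/o2.png

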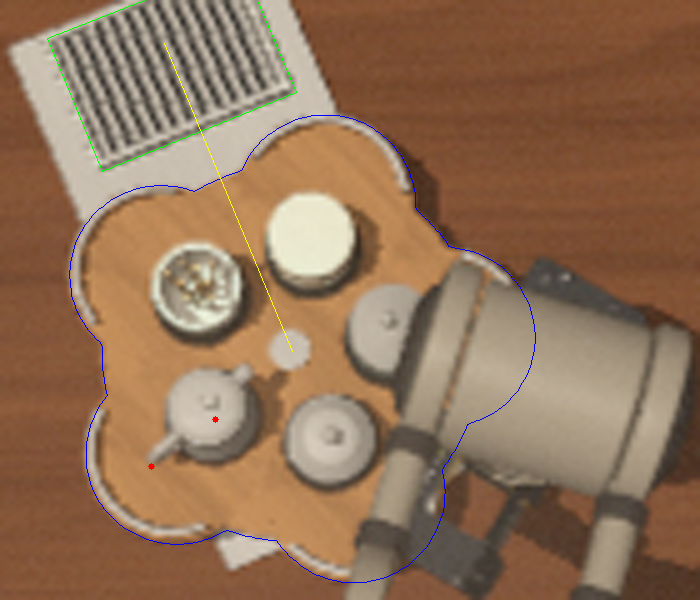

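```bash
python3 - <<'E'
from fit import *
c=cam('scene','s2')
print(proj(c,robot.observe()['tool_pos']))
a=cv2.imread('pics/s2.png');cv2.imwrite('pics/s2b.png',cv2.resize(a[60:300,120:400],None,fx=2.8,fy=2.5,interpolation=2))
E
```

```text
[232.00150801 158.37532072]
```

View pics/s2b.png

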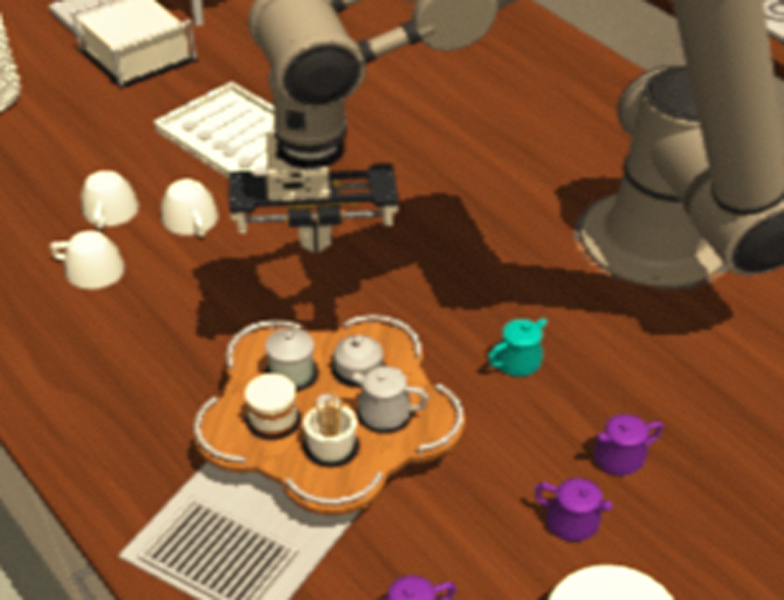

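Emit:
move_arm(increments=[[0,1,1,30,0,0,0],[0,1,1,30,0,0,0],[0,1,0,30,0,0,0],[0,0,0,30,0,0,0],[0,0,0,15,0,0,0],[0,0,0,0,0,0,0]])

```text
time: 3.82
tool_pos: [0.5291, -0.0895, 0.0843]
tool_rot: [3.132, 0.016, 2.595]
contact_force: [0.0, -0.8, 0.8]
opening: 0.0007
```

```bash
cat > pol.py <<'E'
from plan import *
s=robot.observe();p=np.array(s['tool_pos'])[:2]-[.6025,.036]
print('r',np.hypot(*p),'th',np.degrees(np.arctan2(p[1],p[0])),'yaw',np.degrees(s['tool_rot'][2]),'z',s['tool_pos'][2],'tilt',s['tool_rot'][:2],'t',s['time'],'F',np.round(s['contact_force'],1))
E
python3 pol.py
python3 - <<'E'
from h import *
c=cam('scene','s3')
a=cv2.imread('pics/s3.png');cv2.imwrite('pics/s3b.png',cv2.resize(a[110:300,140:320],None,fx=4,fy=3.1,interpolation=2))
E
```

```text
r 0.145354196812164 th -120.31839556970915 yaw 148.70714495420162 z 0.08434402266325966 tilt [3.13209875 0.01591027] t 3.825 F [ 0.  -0.8  0.8]
```

View pics/s3b.png

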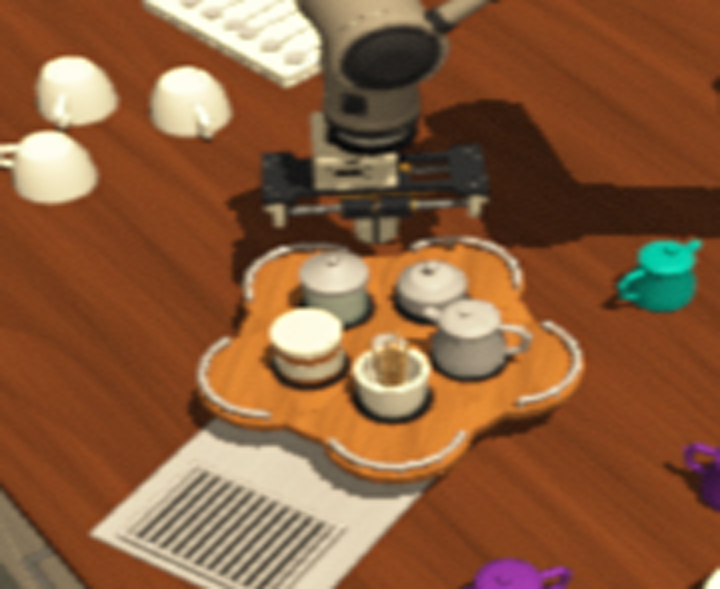

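```bash
python3 - <<'E'
from plan import *
a=np.radians(-121.7)
plan(2,[.6025+.15*np.cos(a),.036+.15*np.sin(a),.048],np.radians(148.3))
E
```

```text
turn/row [0.005 0.009 0.004]
[ 2.3 -2.6 18.5]
[ 2.1 -2.5 18.5]
```

Emit:
move_arm(increments=[[0,4,-5,2,0.01,0.018,0.006],[0,0,0,15,0,0,0],[0,0,0,15,0,0,0],[0,0,0,8,0,0,0],[0,0,0,0,0,0,0]])

```text
time: 4.5
tool_pos: [0.5243, -0.0922, 0.044]
tool_rot: [-3.141, 0.001, 2.589]
contact_force: [-0.2, 0.1, 0.7]
opening: 0.0004
```

```bash
python3 pol.py; python3 - <<'E'
from plan import *
a=np.radians(-121.7)
plan(1,[.6025+.15*np.cos(a),.036+.15*np.sin(a),.048],np.radians(148.3))
E
```

```text
r 0.15014713484177955 th -121.38595234778488 yaw 148.36707003014928 z 0.04396442856581727 tilt [-3.14148695e+00  1.24506488e-03] t 4.5 F [-0.2  0.1  0.7]
turn/row [-0.     0.001  0.001]
[ 0.8  0.1 -4. ]
```

Emit:
move_arm(increments=[[0,3,0,-2,0,0,0.02],[0,3,0,0,0,0,0.02],[0,3,0,0,0,0,0.02],[0,3,0,0,0,0,0.02],[0,4,0,0,0,0,0.027],[0,5,0,0,0,0,0.033],[0,6,0.1,0,0,0,0.04],[0,6,0.1,0,0,0,0.04]])

```text
time: 5.5
tool_pos: [0.4979, -0.0717, 0.0473]
tool_rot: [3.14, 0.005, 2.355]
contact_force: [-0.7, -1.1, 0.2]
opening: 0.0004
```

```bash
python3 pol.py;python3 - <<'E'
from fit import *
c=cam('top')
overlay(c,.6025,.036,.37,2.275,'o3.png',x0=180,y0=100,w=140,h=120)
E
```

```text
r 0.1501107269144883 th -134.15295845645267 yaw 134.94327581025428 z 0.047328346045265396 tilt [3.14011217 0.00497882] t 5.5 F [-0.7 -1.1  0.2]
```

View pics/o3.png

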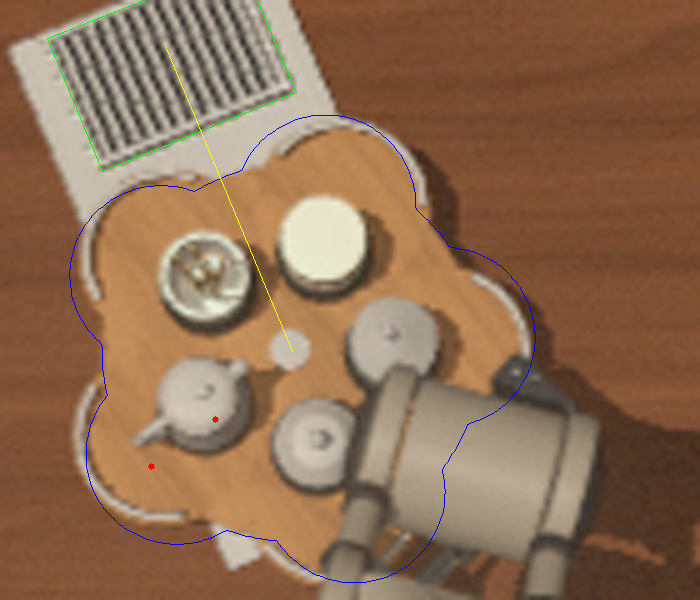

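Emit:
move_arm(increments=[[0,7,0.2,0,0,0,0.046],[0,7,0.2,0,0,0,0.046],[0,7,0.2,0,0,0,0.046],[0,7,0.2,0,0,0,0.046],[0,7,0.2,0,0,0,0.046],[0,7,0.2,0,0,0,0.046],[0,7,0.2,0,0,0,0.046],[0,7,0.2,0,0,0,0.046]])

```text
time: 6.55
tool_pos: [0.4654, -0.0246, 0.0474]
tool_rot: [3.139, 0.005, 1.973]
contact_force: [0.5, 0.0, -1.0]
opening: 0.0004
```

```bash
python3 pol.py
```

```text
r 0.14994841653295357 th -156.15351201550138 yaw 113.030963637976 z 0.04740762145920519 tilt [3.13885243 0.00542721] t 6.55 F [ 0.5  0.  -1. ]
```

Emit:
move_arm(increments=[[0,7,0.2,0,0,0,0.047],[0,7,0.2,0,0,0,0.047],[0,7,0.2,0,0,0,0.047],[0,7,0.2,0,0,0,0.047],[0,7,0.2,0,0,0,0.047],[0,7,0.2,0,0,0,0.047],[0,7,0.2,0,0,0,0.047],[0,7,0.2,0,0,0,0.047],[0,7,0.2,0,0,0,0.047],[0,7,0.2,0,0,0,0.047],[0,7,0.2,0,0,0,0.047],[0,7,0.2,0,0,0,0.047]])

```text
time: 8.05
tool_pos: [0.454, 0.0596, 0.0473]
tool_rot: [3.139, 0.005, 1.389]
contact_force: [-0.7, -0.5, 0.2]
opening: 0.0008
```

```bash
python3 pol.py;python3 - <<'E'
from fit import *
c=cam('top')
overlay(c,.6025,.036,.37,1.4,'o4.png',x0=180,y0=100,w=140,h=120)
E
```

```text
r 0.15034063121190025 th 170.98550173645103 yaw 79.57506592812851 z 0.047298147056249795 tilt [3.13895147 0.00513444] t 8.05 F [-0.7 -0.5  0.2]
```

View pics/o4.png

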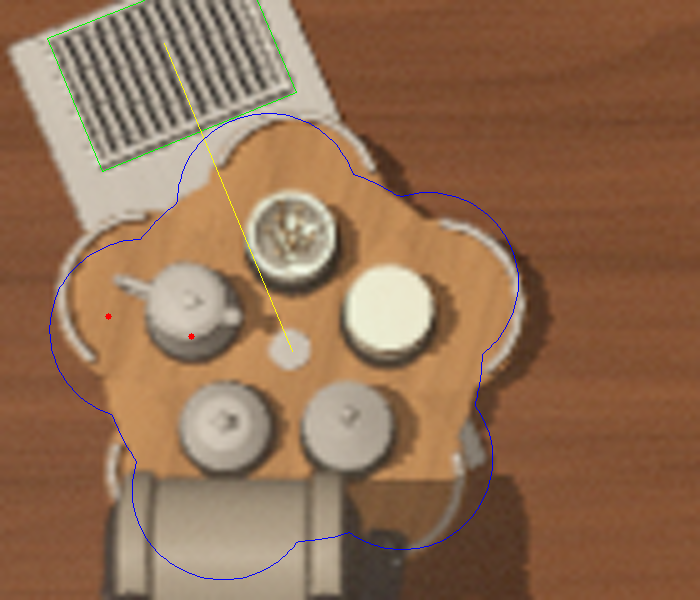

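Emit:
move_arm(increments=[[0,7,0.2,0,0,0,0.049],[0,7,0.2,0,0,0,0.049],[0,7,0.2,0,0,0,0.049],[0,7,0.2,0,0,0,0.049],[0,7,0.2,0,0,0,0.049],[0,7,0.2,0,0,0,0.049],[0,7,0.2,0,0,0,0.049],[0,7,0.2,0,0,0,0.049],[0,7,0.2,0,0,0,0.049],[0,6,0.2,0,0,0,0.042],[0,5,0.1,0,0,0,0.035],[0,4,0.1,0,0,0,0.028]])

```text
time: 9.6
tool_pos: [0.4838, 0.1302, 0.0467]
tool_rot: [-3.138, 0.01, 0.832]
contact_force: [-2.1, -0.1, 1.3]
opening: 0.0006
```

```bash
python3 pol.py;python3 - <<'E'
from fit import *
c=cam('top')
overlay(c,.6025,.036,.37,.37,'o5.png',x0=165,y0=90,w=140,h=120)
E
```

```text
r 0.15153575130121202 th 141.54433100825568 yaw 47.685854711422174 z 0.046719634895867675 tilt [-3.13846364  0.01018745] t 9.6 F [-2.1 -0.1  1.3]
```

View pics/o5.png

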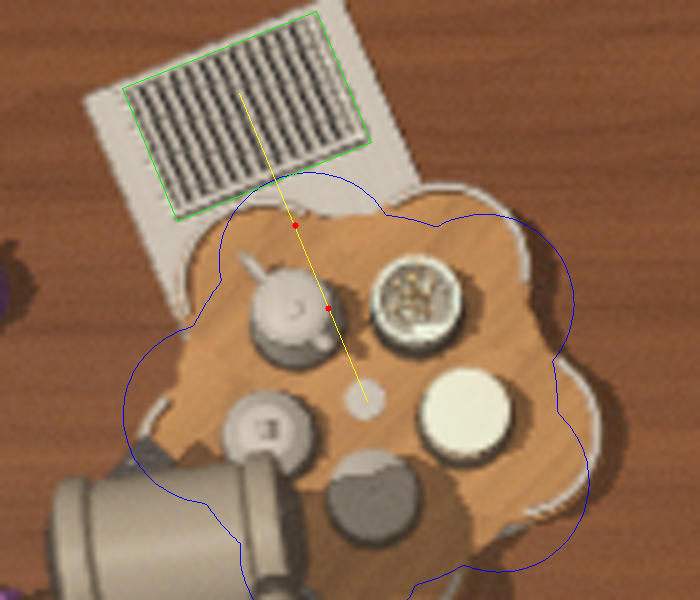

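```bash
cat > ang.py <<'E'
from fit import *
def ang(c,pts,x0,y0,f=5,hub=(.6025,.036)):
    out=[]
    for k,u,v,z in pts:
        q=ray(c,x0+u/f-.5,y0+v/f-.5,z)[:2]-hub
        a=np.degrees(np.arctan2(q[1],q[0]))+72*k
        out.append((a+180)%360-180);print(k,np.hypot(*q).round(4),round(out[-1],1))
    print('mean',np.mean(out),'target',np.degrees(.37))
E
python3 - <<'E'
from ang import *
c=cam('top')
ang(c,[(0,294,304,.137),(1,417,297,.125),(2,466,408,.133),(-1,268,430,.135)],165,90)
E
```

```text
0 0.0727 38.3
1 0.0716 42.1
2 0.0676 42.3
-1 0.0687 39.8
mean 40.643253003919185 target 21.199438419840458
```

Emit:
move_arm(increments=[[0,5,0.4,0,0,0,0.04],[0,6,0.3,0,0,0,0.045],[0,6,0.3,0,0,0,0.045],[0,6,0.3,0,0,0,0.045],[0,5,0.2,0,0,0,0.037],[0,4,0.1,0,0,0,0.03],[0,3,0.1,0,0,0,0.02],[0,2,0,0,0,0,0.014]])

```text
time: 10.7
tool_pos: [0.5095, 0.1547, 0.0456]
tool_rot: [-3.135, 0.017, 0.552]
contact_force: [-3.6, 3.2, 2.3]
opening: 0.0004
```

```bash
python3 pol.py;python3 - <<'E'
from fit import *
c=cam('top')
overlay(c,.6025,.036,.37,.37,'o6.png',x0=165,y0=90,w=140,h=120)
E
```

```text
r 0.1507752994477001 th 128.0981463867494 yaw 31.62424436224311 z 0.045569044469160186 tilt [-3.13536439  0.01655176] t 10.7 F [-3.6  3.2  2.3]
```

View pics/o6.png

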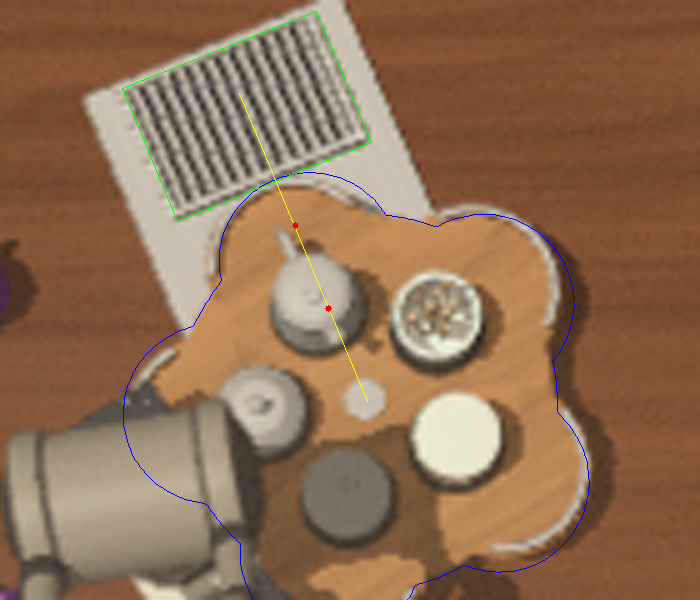

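```bash
python3 - <<'E'
from ang import *
c=cam('top')
ang(c,[(0,313,290,.137),(1,437,310,.125),(2,457,433,.133),(-1,260,404,.135)],165,90)
c=cam('scene','s4')
a=cv2.imread('pics/s4.png');cv2.imwrite('pics/s4b.png',cv2.resize(a[150:300,150:330],None,fx=4,fy=4,interpolation=2))
E
```

```text
0 0.0736 26.1
1 0.0721 29.5
2 0.0671 27.3
-1 0.0692 24.9
mean 26.956864348276277 target 21.199438419840458
```

View pics/s4b.png

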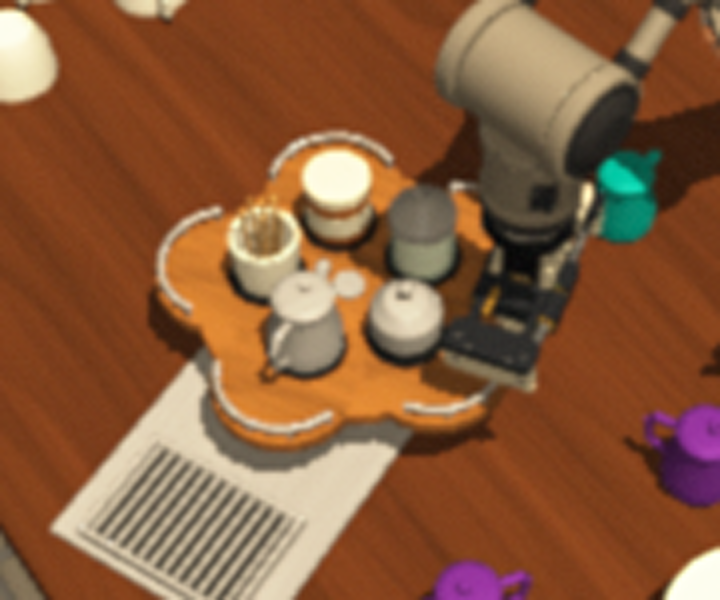

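Emit:
move_arm(increments=[[0,0,-1,0,0,0,-0.05],[0,2,-0.3,0,0,0,-0.03],[0,3,0,0,0,0,0.01],[0,3,0,0,0,0,0.01],[0,2,0,0,0,0,0.01],[0,0,0,0,0,0,0]])

```text
time: 11.6
tool_pos: [0.5188, 0.1604, 0.0454]
tool_rot: [-3.137, 0.015, 0.602]
contact_force: [-0.8, 0.1, -0.3]
opening: 0.0008
```

```bash
python3 pol.py;python3 - <<'E'
from fit import *
c=cam('top')
overlay(c,.6025,.036,.37,.37,'o7.png',x0=165,y0=90,w=140,h=120)
E
```

```text
r 0.14998092572198343 th 123.92488716027519 yaw 34.47684890528978 z 0.0454177609362795 tilt [-3.13728293  0.0150033 ] t 11.6 F [-0.8  0.1 -0.3]
```

View pics/o7.png

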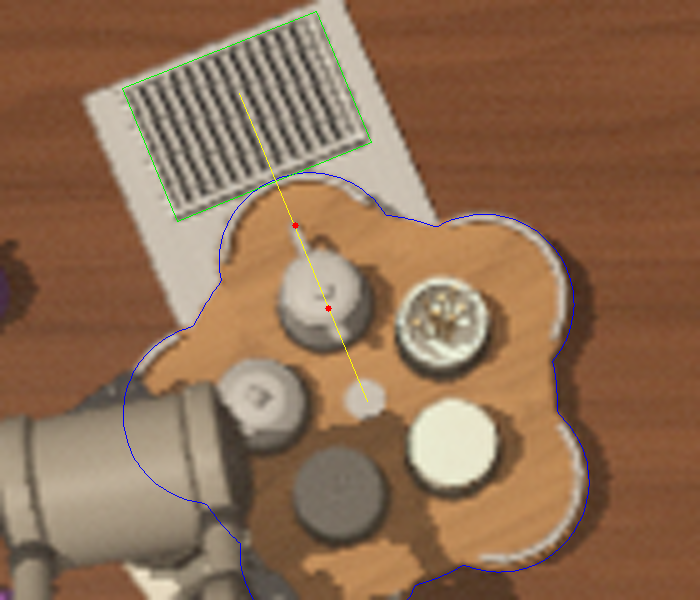

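Emit:
move_arm(increments=[[0,-3,-1,0,0,0,0],[0,0,-10,0,0,0,0],[0,0,-25,0,0,0,0],[0,0,-30,0,0,0,0],[0,0,-20,-30,0,0,0],[0,-10,-10,-40,0,0,0],[0,-40,0,-50,0,0,0],[0,-50,0,-30,0,0,0],[0,-30,0,0,0,0,0],[0,0,0,0,0,0,0]])

```text
time: 12.9
tool_pos: [0.3504, 0.1692, 0.2009]
tool_rot: [-3.138, 0.013, 0.604]
contact_force: [-0.2, -0.5, 0.3]
opening: 0.0003
```

```bash
python3 pol.py;python3 - <<'E'
from fit import *
c=cam('top')
overlay(c,.6025,.036,.37,.37,'o8.png',x0=165,y0=90,w=140,h=120)
c=cam('scene','s8')
a=cv2.imread('pics/s8.png');cv2.imwrite('pics/s8b.png',cv2.resize(a[120:320,130:330],None,fx=3,fy=3,interpolation=2))
E
```

```text
r 0.2851613585866057 th 152.1546921595521 yaw 34.58700353833568 z 0.20089524039229859 tilt [-3.13829515  0.01270916] t 12.9 F [-0.2 -0.5  0.3]
```

View pics/raw_o8.png

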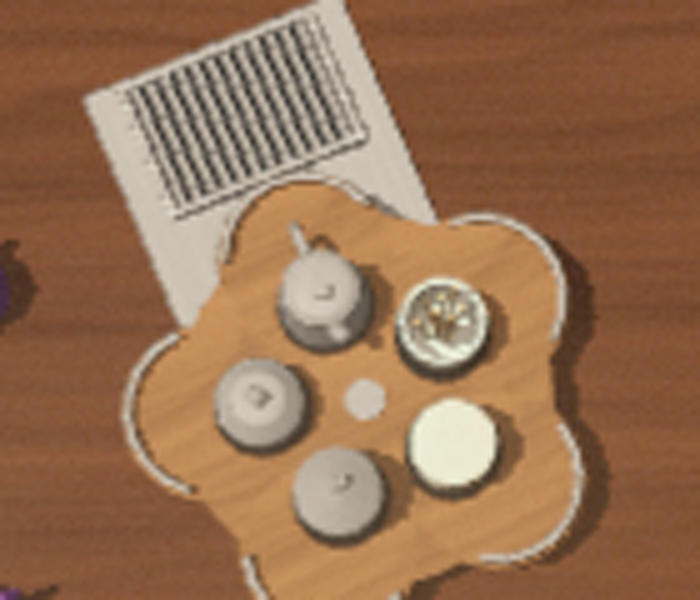

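View pics/s8b.png

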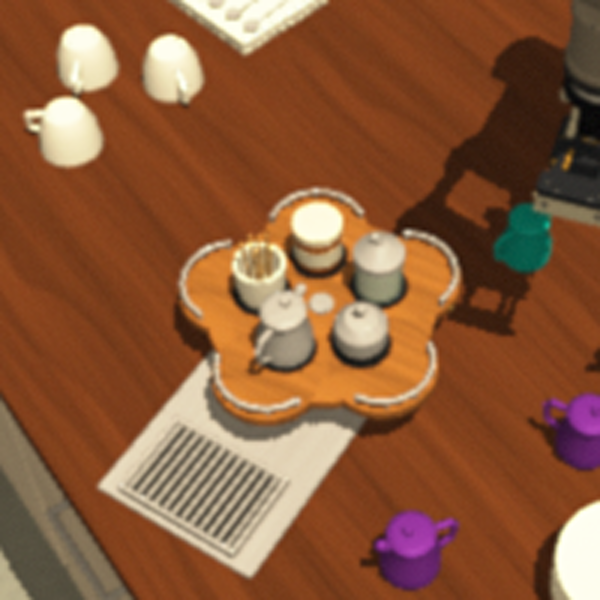

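```bash
python3 - <<'E'
from ang import *
c=cam('top')
P=lambda u,v,z:ray(c,165+u/5-.5,90+v/5-.5,z)[:2]
for a,b in(((86,100),(182,325)),((345,0),(435,215)),((128,88),(178,217)),((320,15),(366,137))):
    d=P(*a,.010)-P(*b,.010);print('yaw edge',np.degrees(np.arctan2(d[1],d[0])))
for a,b in(((86,100),(330,2)),((178,217),(366,137))):
    d=P(*a,.010)-P(*b,.010);print('yaw cross',np.degrees(np.arctan2(d[1],d[0]))-90)
print('hub',P(365,399,.071))
g=np.mean([P(*p,.012) for p in((128,88),(320,15),(366,137),(178,217))],0)
for h in(P(365,399,.071),(.6025,.036)):
    d=g-h;print('axle->grille',np.hypot(*d),np.degrees(np.arctan2(d[1],d[0])))
    ang(c,[(0,321,287,.137),(1,443,318,.125),(2,453,438,.133),(-1,260,398,.135),(-2,340,488,.15)],165,90,hub=h)
# handle direction
a,b=P(293,226,.12),P(340,332,.12);d=a-b;print('handle-spout',np.degrees(np.arctan2(d[1],d[0])))
E
```

```text
yaw edge 21.9649511195565
yaw edge 21.117776125529282
yaw edge 20.011346568944937
yaw edge 19.143193554575603
yaw cross 21.2397780625338
yaw cross 22.250300217210935
hub [0.60438867 0.03774362]
axle->grille 0.23042184232022528 20.639194155648212
0 0.0708 21.0
1 0.0711 22.1
2 0.0687 23.2
-1 0.0671 23.3
-2 0.0696 23.5
mean 22.627219362290855 target 21.199438419840458
axle->grille 0.23280589641716815 20.876932847589213
0 0.0732 21.8
1 0.071 24.2
2 0.0662 23.8
-1 0.0687 21.6
-2 0.0682 21.7
mean 22.621134499337238 target 21.199438419840458
handle-spout 22.52789382065758
```

```bash
python3 - <<'E'
from ang import *
c=cam('scene')
P=lambda u,v,z:ray(c,130+u/3-.5,120+v/3-.5,z)[:2]
h=P(321,303,.071);print('hub',h)
for a,b in(((100,487),(210,357)),((250,576),(368,415))):
    d=P(*a,.008)-P(*b,.008);print('edge',np.degrees(np.arctan2(d[1],d[0])))
d=P(100,487,.008)-P(250,576,.008);print('cross',np.degrees(np.arctan2(d[1],d[0])))
g=np.mean([P(*p,.012) for p in((121,489),(180,421),(287,483),(234,555))],0)
d=g-h;print('grille',np.hypot(*d),np.degrees(np.arctan2(d[1],d[0])))
for k,u,v,z in((0,284,299,.144),(1,261,257,.125),(2,317,220,.134),(-1,361,313,.135),(-2,378,240,.158)):
    q=P(u,v,z)-h;print(k,np.hypot(*q),(np.degrees(np.arctan2(q[1],q[0]))+72*k+180)%360-180)
c=cam('top')
overlay(c,.6035,.037,np.radians(21.2),np.radians(22.6),'o9.png',x0=165,y0=90,w=140,h=120)
E
```

```text
hub [0.60211521 0.0329413 ]
edge 21.66605121604421
edge 21.498649590189515
cross -67.9815009955724
grille 0.23272403687130339 22.3679808470794
0 0.06121352622134295 17.352442614201493
1 0.06970717233158254 16.043770047839246
2 0.06977354445301617 21.20088006446713
-1 0.07652037976094793 18.382353875797435
-2 0.06735968807723729 17.326054250583184
```

View pics/o9.png

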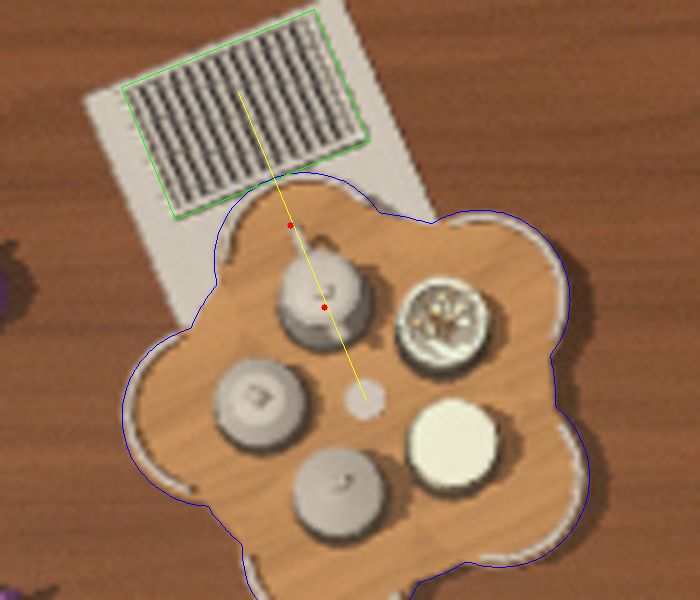

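```bash
python3 - <<'E'
from fit import *
c=cam('scene')
ims=[]
for ph in(22.6,18):
    n='q%d.png'%ph; overlay(c,.603,.036,np.radians(21.4),np.radians(ph),n,x0=155,y0=165,w=145,h=150,f=5)
    a=cv2.imread('pics/'+n); ims.append(a)
cv2.imwrite('pics/qa.png',ims[0][:600]);cv2.imwrite('pics/qb.png',ims[1][:600])
E
```

View pics/qa.png

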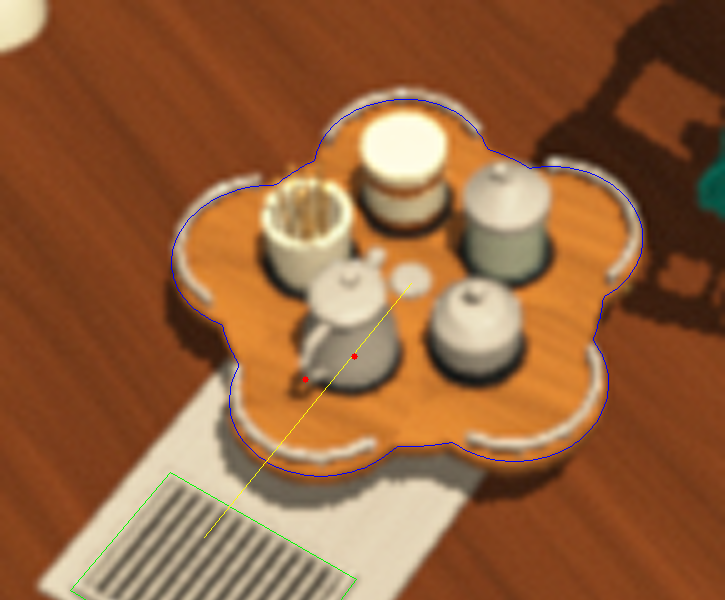

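View pics/qb.png

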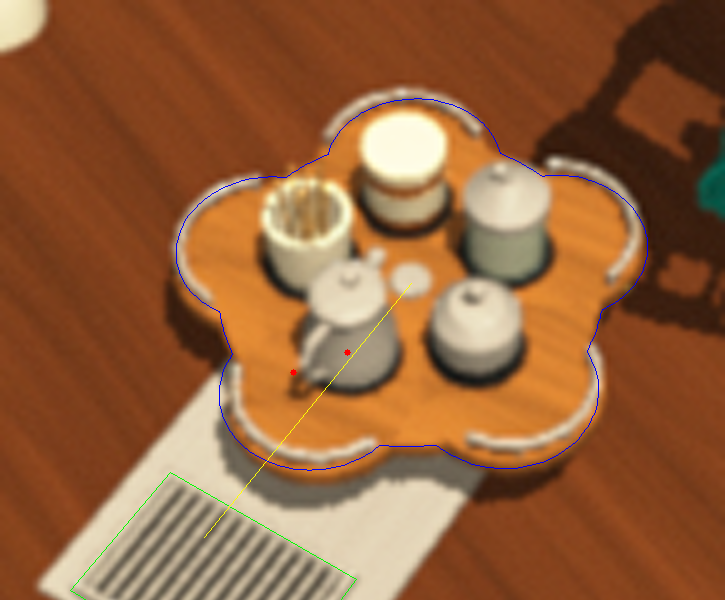

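```bash
python3 - <<'E'
from h import *
c=cam('top','t9')
a=cv2.imread('pics/top0.png').astype(int);b=cv2.imread('pics/t9.png').astype(int)
for n,(u,v,r) in dict(turq=(228,250,14),p1=(155,146,14),p2=(155,215,14),p3=(167,248,14),sa1=(98,139,22),sa2=(112,192,22),cup=(368,146,14),cup2=(372,193,14),cup3=(396,168,12)).items():
    d=np.abs(a-b)[v-r:v+r,u-r:u+r].max(2);print(n,(d>50).sum())
cv2.imwrite('pics/t9b.png',cv2.resize(b[80:290,80:410].astype(np.uint8),None,fx=2.4,fy=2.4))
E
```

```text
turq 207
p1 0
p2 7
p3 634
sa1 0
sa2 0
cup 0
cup2 0
cup3 0
```

View pics/t9b.png

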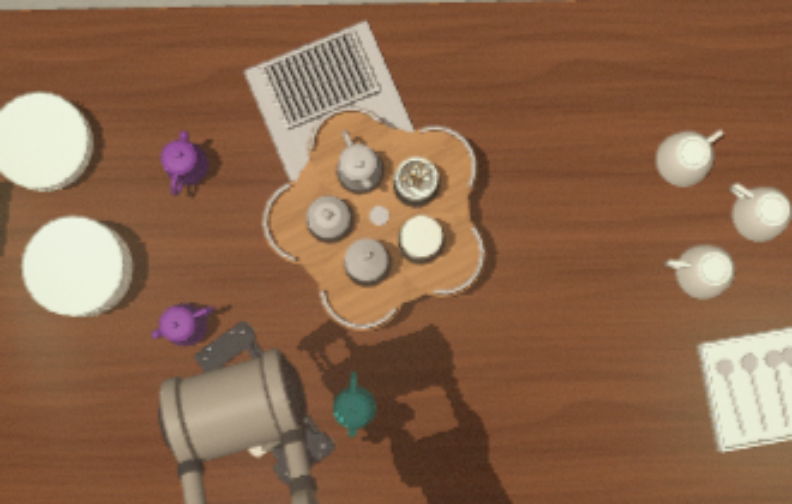

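Emit:
move_arm(increments=[[0,0,0,-50,0,0,0],[0,0,0,-50,0,0,0],[0,0,40,-20,0,0,0],[0,0,50,0,0,0,0],[0,0,40,0,0,0,0],[0,0,0,0,0,0,0]])

```text
time: 14.0
tool_pos: [0.4323, 0.0617, 0.3205]
tool_rot: [-3.136, 0.019, 0.607]
contact_force: [-0.2, 0.7, 1.1]
opening: 0.0004
```

```bash
python3 pol.py; python3 - <<'E'
from h import *
c=cam('top','t10')
b=cv2.imread('pics/t10.png');a=cv2.imread('pics/top0.png')
cv2.imwrite('pics/t10b.png',cv2.resize(np.vstack([a[190:290,120:330],b[100:290,120:330]]),None,fx=2,fy=2))
E
```

```text
r 0.17216365808523118 th 171.40150651877548 yaw 34.80538563253604 z 0.3204615740313489 tilt [-3.13586017  0.01917734] t 14.0 F [-0.2  0.7  1.1]
```

View pics/t10b.png

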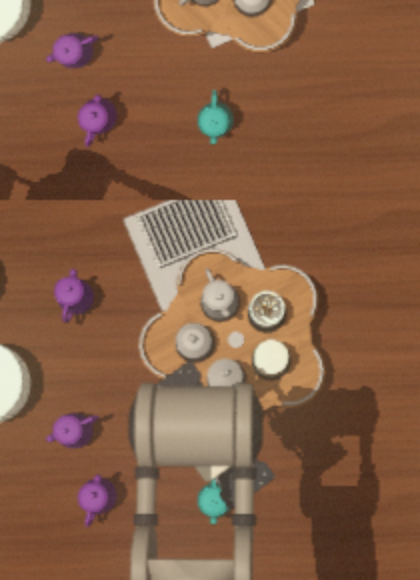

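The three purple jugs and the turquoise one are exactly where they began: p3 is at (94,497) in this picture and (94,117) in the first, which matches the 380-pixel offset between the two crops. The tray hasn't moved since I let go of it, and the arm is clear of everything.

```bash
python3 -c "
from cell import robot
print(robot.hand_in())"
```

```text
the job is handed in; nothing more can be done
None
```

The milk jug now stands at the front, behind the middle of the drip tray, and I've handed the job in at about 14 s. I lowered the shut fingertips into a rear hollow of the rim and pushed the tray about 108° clockwise. The push force stayed around 1 N, with one reading of about 5 N near the end. I then backed out and raised the arm clear.

**Jug position:** the last top-camera check put the tray's jug axis at 22.6° and the jug itself at 21–22°. The front direction measured about 21.2°, so the jug is within about 1.5° of it. I left that remainder, as it is close to the measuring error.

**Disagreement:** a rough reading of the item tops in the scene camera gave about 18°. Drawing the tray's outline over that picture fitted 22.6° clearly better, so I went with the top view.

**Surroundings:** everything on the tray is upright and in its place. The saucers, cups and coloured look-alike jugs show no movement in the top view, and the arm is touching nothing.

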